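# Unhook the lead-forming gauge and stand it in its rest

### The job

Take the stepped aluminium gauge down off the barbed hook: raise it, tilt it and ease it over the barb by feel, never forcing it against the hook (keep under 12 N). Then stand it upright in the slot of the grey rest block, stepped end down and fully home, without ramming it, and let go. Do not shove the tin, tape roll, loupe or jar.

Things in the scene. Friction and masses are not known exactly. Their poses are not given: they have to be found in the camera images.
- gauge: Flat aluminium gauge, 8 mm thick (own x), 40 mm wide (y), 130 mm tall (z up), 0.08 to 0.17 kg. Origin: centre of its lower end. Going up: four steps, 15 mm high (top one 16.5), 24, 30, 36, 40 mm wide; hanging eye z 61.5 to 80.5 mm; 40 mm wide bar to z 92; grip tab 30 mm wide to z 130. It hangs loose, its plane across the level hook rod, the eye's top edge on the rod, 27 to 45 mm from the post axis.
- gauge_eye (a point): Centre of the hanging eye (14 mm wide in y, 19 high in z), 71 mm above the gauge's origin. An upright gauge cannot pass the barb. Lean its top back to the post about 30 degrees at least (40 to 45 leaves 1 to 2 mm to spare), eye round the corner, then move outward and up square to its plane, eye centre about 7 mm (along the gauge's z) above the line drawn from the corner square to the gauge.
- gauge_grip (a point): Middle of the gauge's grip tab, 112 mm above its origin; axes as the gauge. Hold the tab from above by its two narrow edges, 30 mm apart (fingers closing along y, tips no lower than 92 mm above the gauge's origin): a finger on a flat face would meet the hook's end.
- hook_stand: Steel hook stand bolted down. Origin: underside of its 80 x 80 x 10 mm foot, on the axis of the 14 mm post; the 24 mm clamp head on the post is 172 mm high, thumb screw to own +y. The hook rod points along own -x ('outward'). Rod and barb are rigid; the clamp holds under gentle pushes. Pressing gauge or fingers on the hook with over 12 N counts as forcing.
- rod_axis (a point): Point on the post axis at the height of the rod's axis, 160 mm above the bench; axes as the stand. The rod, 6 mm thick, runs level outward to a corner, there turns up at 55 degrees, still outward, for 30 mm; from that tip a barb 5 mm thick, 12 mm long points back to the post, 20 degrees below level. On centre lines, from the corner: tip 17 mm out, 25 up; barb's end 6 out, 20.5 up.
- rod_corner_mid (a point): Middle of where the rod's corner may be, 92 mm outward of rod_axis. The rod slides in its clamp: the true corner lies anywhere up to 30 mm nearer or farther, is NOT measured by this entry and must be felt or seen. By touch: gauge upright, rod in mid-eye, eased outward; its face meets the barb's end when the eye centre is 0.6 mm short of the corner.
- rest_hole0 (a point): Centre of the mouth of the rest's slot, 40 mm above the bench, axes as the rest.
- rest: Grey rest block 50 (own x) x 75 (own y) x 40 mm high, fixed. Origin: centre of its underside. In its top a centred slot, 12 mm (x) by 35 mm (y), 26 mm deep (slot floor 14 mm above the bench), mouth chamfered 2 mm. The gauge stands in it with its plane along own y, either way round; its two lowest steps go in.
- tin: Round aluminium tin, 51 mm across, 24 mm high, bystander; origin centre of underside.
- tape: Black tape roll lying flat, 62 mm across, 19 mm high, bystander; origin centre of underside.
- loupe: Black bench loupe, 44 mm across, 34 mm high, bystander; origin centre of underside.
- jar: Small blue screw-top jar, 38 mm across, 42 mm high, bystander; origin centre of underside.

How it is judged (in metres and radians):
On the way:
1. the gauge is off the hook: its eye more than 165 mm from the foot of the stand, seen from above (horizontal distance between gauge_eye and hook_stand above 0.165 m), for 0.1 s.
At the end, for the whole second after the job is handed in: The gauge stands at rest in the slot of the rest block: stepped end down, its lower end within 5 mm of the slot floor and within 8 mm of the block's centre, leaning less than 0.2 rad, released (z of gauge in the frame of rest between 0.009 and 0.019 m and horizontal distance between gauge and rest below 0.008 m and angle between gauge's own z axis and vertical below 0.2 rad and linear speed of gauge below 0.02 m/s); the robot touches nothing.
It fails at once if the gauge was forced against the hook (over 12 N) (contact force between gauge and hook_stand above 12 N).
It fails at once if the fingers were forced against the hook (over 12 N) (contact force between the fingers and hook_stand above 12 N).
It fails at once if the gauge was rammed into the rest (30 N or more) (contact force between gauge and rest above 30 N).
It fails at once if the tin, tape roll, loupe or jar was shoved more than 30 mm (distance of any of tin, tape, loupe, jar from where it was at the start of the episode above 0.03 m).
It also fails if it takes over 72 s, if anything falls off the work surface, if the arm or the gripper's body presses on something with over 40 N, if the wrist force passes 120 N, or if a joint passes its speed limit or range.

### The arm

A 6-joint arm with a two-finger parallel gripper is mounted at the origin on a cart in front of the work surface, level with it; the furniture and walls round the work are solid. World frame = base frame: x ahead of the robot, y to its left, z up, the work surface at z = 0. Lengths are in mm, angles in rad, forces in N, time in s.
With the tool pointing down it reaches from about 350 to 775 mm from the base axis. Payload 7.3 kg.
Tool frame: the origin (TCP) lies at the very end of the fingers, on their centre line; the grasp point (between the pads) lies 19 mm behind it; z points along the fingers, y is the direction in which the jaws open and shut (so a half turn about z gives the same grasp; the last joint's range is limited). The gripper opens to 92 mm and grips with 3 to 60 N. Pads are 19 mm wide; open, the fingers measure 130 mm over their backs; the gripper's body (75 mm by 190 mm) begins 47 mm behind the grasp point.
Start: joints at [1.007, 0.342, 1.524, -0, 1.275, -0.146], TCP at [213.007, 479.867, 226.741] pointing down, gripper open.
Joint ranges: [-2.53, 2.53], [-0.77, 2.02], [0.04, 2.7], [-1, 4.14], [0.28, 2.66], [-3.11, 3.11]. Speed limits (rad/s): [2.57, 2.57, 3.14, 3.14, 3.14, 3.14].

### API

Orientations are given as a 3x3 rotation matrix whose columns are the frame's x, y, z axes.
In Python, from bench import * gives the robot as it stands. Calls block until the motion is done:
- goto(position, orientation): joint-space move of the TCP to a pose.
- movel(position, feed=150, ori=None, guard=None): straight line of the TCP; ori=None keeps the orientation; feed is the mean speed in mm/s. With guard (N) it stops when the force on the tool has changed by that much, and returns True; else False.
- move_j(angles): joint-space move.
- command_gripper(opening, effort=None): finger opening in mm; effort is the grip in N (None keeps the last); returns when the fingers have stopped.
- hold(seconds).
- ik(position, orientation): joint angles nearest the present ones, or None.
- get_obs(): the state.
- read_camera(name): name is "side" or "top"; returns a dict with "img" (400x640x3 uint8, blue, green, red), "depth" (400x640 float32, mm along the optical axis (not along the pixel's ray), 0 where there is no reading), "mtx" (3x3 intrinsics, pixels), "k1" (the pictures are not rectified: a ray, as slopes to the right and down, at radius r is drawn at 1 + k1 r^2 times it, then the intrinsics apply), "cam_to_world" (4x4, takes a point from camera to world coordinates). Camera axes: x right, y down, z forward; pixel columns grow to the right and rows downward; lengths in mm; the calibration is good to about 2 mm. A picture is of the moment at which its call begins.
A pose or a line that the arm cannot do raises PlanningError and nothing moves.
- job_done(): hands the job in, once; it reports no verdict.
Trained networks look in a picture, given as the dict that the camera call returned (one of the last four; its "shot" number tells which), for a name from the list of things; names that differ only in an ending like _2 or _b are one class to them, and where a whole thing is asked for, a point or a joint stands for the part that bears it (a point fixed in the world has none). Each returns a list of dicts, best first, with "p" (0 to 1); they miss things now and then, are a little off and sometimes report something else, mostly with a low value. They report only what shows in the picture. A call takes as long as a camera call.
- recognise(picture, name): "rect" ([left, top, right, bottom] in pixels, round what is visible of it).
- cut_out(picture, name): "region" (400x640 bool, what is visible of it) and "rect" ([left, top, right, bottom] in pixels, round what is visible of it).
The state is a dict: "clock": time; "joint_pos": joint angles; "qvel": joint speeds; "tau": joint torques, N m; "position": TCP position; "eef_rot": TCP orientation; "force": force on the tool from outside, world axes, zero at the start; "moment": the same for the moment, N m; "opening": finger opening in mm.
Only numpy, scipy, OpenCV 4.12 (cv2) and the standard library are available. Lean on these libraries where they do the work, as an engineer would, in place of code of your own. Each camera call takes 0.05 s, during which the arm holds its last target. There are 200 camera calls.

## Working session

There is one attempt and no reset: what is moved stays moved. The work goes in short steps, each a Python script; the robot and the scene stay as the last script left them, time stands still between calls to the robot, and variables do not carry over. Pictures are saved under pics/ and viewed, about 8 in all and at most 12, crops included, and the job is handed in when it is done.

```bash
mkdir -p pics; ls; cat > h.py <<'E'
from bench import *
import numpy as np, cv2
def pts(pic, mask):
    v,u=np.nonzero(mask & (pic["depth"]>0)); z=pic["depth"][v,u]
    K=np.array(pic["mtx"]); 
    p=cv2.undistortPoints(np.stack([u,v],1).astype(float)[:,None],K,np.array([pic["k1"],0,0,0.]))[:,0]
    c=np.c_[p*z[:,None],z]; T=np.array(pic["cam_to_world"])
    return c@T[:3,:3].T+T[:3,3]
E
python3 - <<'E'
from h import *
np.set_printoptions(precision=1,suppress=True)
for n in("side","top"):
    p=read_camera(n); cv2.imwrite(f"pics/{n}0.png",p["img"]); print(n,np.array(p["cam_to_world"])[:3,3],np.array(p["cam_to_world"])[:3,2])
    for t in("gauge","hook_stand","rest","tin","tape","loupe","jar"):
        r=cut_out(p,t)[:2]
        for d in r:
            w=pts(p,d["region"])
            if len(w): print(t,round(d["p"],2),d["rect"],len(w),np.percentile(w,[3,50,97],axis=0).round(0).tolist())
print(get_obs()["clock"])
E
```

```text
pics
side [-332.4 -751.1  668.5] [ 0.7  0.6 -0.4]
gauge 0.67 [277.3, 148.9, 289.3, 189.1] 346 [[550.0, 184.0, 82.0], [568.0, 189.0, 144.0], [592.0, 222.0, 207.0]]
hook_stand 0.97 [259.0, 159.7, 292.7, 214.3] 670 [[530.0, 188.0, -2.0], [565.0, 224.0, 12.0], [700.0, 390.0, 170.0]]
rest 0.97 [366.2, 256.7, 401.1, 291.0] 832 [[445.0, -278.0, -1.0], [466.0, -259.0, 32.0], [522.0, -225.0, 41.0]]
tin 0.61 [359.1, 211.4, 374.2, 225.5] 182 [[672.0, -71.0, 1.0], [686.0, -54.0, 21.0], [715.0, -30.0, 25.0]]
tape 0.57 [289.9, 251.5, 315.5, 270.3] 357 [[364.0, -83.0, 1.0], [390.0, -58.0, 15.0], [420.0, -29.0, 20.0]]
loupe 0.52 [331.8, 197.8, 345.3, 211.7] 126 [[677.0, 60.0, 3.0], [689.0, 70.0, 21.0], [710.0, 90.0, 34.0]]
loupe 0.19 [278.0, 146.1, 289.4, 191.0] 364 [[550.0, 184.0, 66.0], [568.0, 189.0, 145.0], [691.0, 339.0, 207.0]]
jar 0.74 [418.1, 236.8, 431.5, 254.7] 238 [[649.0, -283.0, 3.0], [658.0, -269.0, 28.0], [680.0, -250.0, 42.0]]
top [ 362.4    1.4 1106.2] [ 0.2  0.  -1. ]
gauge 0.65 [242.3, 180.6, 257.0, 207.1] 199 [[552.0, 188.0, 102.0], [568.0, 190.0, 173.0], [588.0, 195.0, 214.0]]
hook_stand 0.67 [206.0, 187.1, 272.4, 221.1] 918 [[533.0, 170.0, 6.0], [564.0, 227.0, 12.0], [598.0, 270.0, 174.0]]
rest 0.67 [417.5, 229.5, 444.4, 262.2] 750 [[447.0, -274.0, 1.0], [481.0, -248.0, 40.0], [519.0, -222.0, 44.0]]
tin 0.89 [339.1, 151.7, 360.5, 174.1] 298 [[674.0, -64.0, 5.0], [695.0, -43.0, 24.0], [719.0, -22.0, 28.0]]
tape 0.83 [335.3, 263.2, 365.7, 290.4] 359 [[369.0, -80.0, -1.0], [399.0, -52.0, 18.0], [424.0, -25.0, 22.0]]
loupe 0.71 [418.5, 227.3, 444.9, 261.3] 726 [[448.0, -273.0, 7.0], [483.0, -248.0, 40.0], [520.0, -222.0, 44.0]]
loupe 0.5 [292.4, 150.2, 310.3, 170.8] 229 [[679.0, 66.0, 3.0], [694.0, 84.0, 28.0], [720.0, 102.0, 37.0]]
jar 0.53 [422.6, 165.3, 441.6, 184.6] 233 [[652.0, -277.0, 5.0], [666.0, -259.0, 41.0], [685.0, -243.0, 45.0]]
0.8
```

```bash
python3 - <<'E'
import cv2,numpy as np
s=cv2.imread("pics/side0.png");t=cv2.imread("pics/top0.png")
f=lambda i,x0,y0,x1,y1,S:cv2.resize(i[y0:y1,x0:x1],S,interpolation=cv2.INTER_CUBIC)
a=f(s,240,130,320,230,(400,500)); b=f(t,195,160,285,235,(400,333)); c=f(t,405,215,455,270,(183,167)); d=f(s,350,240,410,300,(167,167))
r=np.zeros((500,400,3),np.uint8); r[:333]=b; r[333:,:183]=c; r[333:,190:357]=d
cv2.imwrite("pics/c0.png",np.hstack([a,r]))
E
python3 - <<'E'
from h import *
np.set_printoptions(precision=1,suppress=True)
for n in("side","top"):
    p=read_camera(n)
    d=cut_out(p,"rest")[0]; w=pts(p,d["region"]); w=w[(w[:,2]>36)]
    c=cv2.minAreaRect(w[:,:2].astype(np.float32)); print(n,"rest top",c,cv2.boxPoints(c).tolist())
    d=cut_out(p,"hook_stand")[0]; w=pts(p,d["region"]); 
    q=w[(w[:,2]<16)&(w[:,2]>5)]; print("foot",cv2.minAreaRect(q[:,:2].astype(np.float32)))
    q=w[w[:,2]>120]; print(len(q)); print(q[q[:,2]<260].mean(0) if len(q) else 0)
    print(q[::6])
    d=cut_out(p,"gauge")[0]; w=pts(p,d["region"]); w=w[(w[:,2]>60)&(w[:,1]<230)&(w[:,1]>165)]
    m=w.mean(0); U,S,V=np.linalg.svd(w-m); print("gauge",m,V,S/np.sqrt(len(w)), w[:,2].max()); 
    q=w[w[:,2]>185]; print("tab",q.mean(0),np.percentile(q,[2,98],axis=0))
E
```

```text
side rest top ((484.26153564453125, -251.94509887695312), (78.91091918945312, 52.13356018066406), 2.082674741744995) [[443.8848571777344, -227.32940673828125], [445.7794494628906, -279.42852783203125], [524.63818359375, -276.560791015625], [522.74365234375, -224.461669921875]]
foot ((567.8629150390625, 229.1680450439453), (83.4911117553711, 86.11219787597656), 1.1487385034561157)
157
[563.7 209.9 156.3]
[[573.6 236.4 170.7]
 [570.6 228.7 170.3]
 [565.8 241.7 164.8]
 [569.7 218.8 169.9]
 [559.5 230.3 166.2]
 [573.7 218.6 165.6]
 [556.1 226.7 164.8]
 [576.8 222.1 160.5]
 [560.1 226.7 160.5]
 [571.6 134.6 182.4]
 [554.7 225.4 159. ]
 [550.6 194.2 168.7]
 [549.4 224.2 157.5]
 [568.1 217.5 154.2]
 [556.2 222.7 152.8]
 [565.9 179.9 161.9]
 [556.7 223.4 149.1]
 [568.4 178.1 158.5]
 [570.2 137.5 169.3]
 [583.9 189.8 147.6]
 [570.2 150.1 162.5]
 [568.1 222.4 139.5]
 [570.2 141.7 161.7]
 [559.6 227.  134. ]
 [564.3 227.7 129.1]
 [565.5 224.6 126.3]
 [571.3 226.4 120.6]]
gauge [567.7 188.9 148. ] [[-0.   0.   1. ]
 [ 1.   0.1  0. ]
 [-0.1  1.  -0. ]] [36.  11.4  4.9] 212.05175111156564
tab [566
[... 1028 characters left out ...]

 [568.4 266.8 161.8]
 [568.6 253.  162.6]
 [566.9 237.1 171.6]
 [567.3 223.7 171.1]
 [569.1 211.7 164.7]
 [569.4 179.7 166.7]
 [570.8 167.1 161.7]
 [569.6 152.4 168.7]
 [564.4 234.4 172.8]
 [564.8 221.  172.4]
 [562.2 238.9 172. ]
 [562.4 225.3 172.4]
 [555.9 193.6 205.7]
 [560.3 229.9 171.3]
 [563.3 219.4 158.8]
 [559.4 231.5 164.4]
 [561.6 220.  155.5]
 [557.4 229.3 163.3]
 [554.9 231.2 164.1]
 [552.7 228.8 164.2]
 [549.4 227.4 169. ]
 [547.3 232.1 167.6]
 [544.7 236.2 168.5]
 [545.9 223.8 164. ]
 [544.1 228.8 161.5]]
gauge [567.9 190.5 166.4] [[-0. -0. -1.]
 [-1. -0.  0.]
 [-0.  1. -0.]] [37.2 10.7  2.2] 215.4134213412931
tab [569.1 191.4 205.5] [[555.9 188.5 186. ]
 [583.7 196.  215. ]]
```

View pics/c0.png

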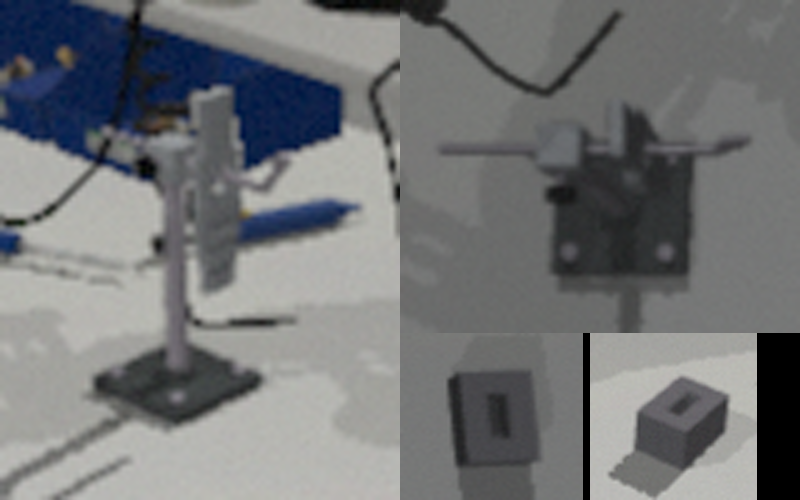

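```bash
cat >> h.py <<'E'
from math import sin,cos,radians
YAW=0.022
OUT=np.array([YAW,-1,0.]);OUT/=np.linalg.norm(OUT); UP=np.array([0,0,1.]); LAT=np.cross(UP,OUT)  # ~ +x
POST=np.array([569.8,230.,0])
SG=1
def frame(th):   # lean th (deg) back to the post: gauge z, n
    t=radians(th); return -sin(t)*OUT+cos(t)*UP, cos(t)*OUT+sin(t)*UP
def ori(th,sg=None):
    zg,n=frame(th); y=(sg or SG)*LAT; z=-zg; return np.stack([np.cross(y,z),y,z],1)
H=23.  # eye centre -> TCP along gauge z (TCP at 94)
def pose(out,up,th,lat=0.): # eye centre given as outward dist from post, height
    zg,_=frame(th); return POST+out*OUT+up*UP+lat*LAT+H*zg
E
python3 - <<'E'
from h import *
np.set_printoptions(precision=2,suppress=True)
q=np.linspace(0,1,200)[:,None]
S=[(np.array([-40,0])*(1-q)+0*q,3),(np.array([17,25])*q,3),(np.array([17,25])*(1-q)+np.array([6,20.5])*q,2.5)]
S[0]=(np.c_[-40*(1-q),0*q],3)
ang=np.linspace(0,2*np.pi,73)
P=np.vstack([(c[:,None]+r*np.c_[np.cos(ang),np.sin(ang)]).reshape(-1,2) for c,r in S])
for th in(38,42,46,50):
    t=radians(th);n=P@[cos(t),sin(t)];z=P@[-sin(t),cos(t)]
    o=[]
    for s in range(-12,38,4):
        m=abs(n-s)<=4
        if m.any(): o.append((s,round(z[m].max()-9.5,1),round(z[m].min()+9.5,1)))
    print(th,o)
for sg in(1,-1):
    for nm,a in dict(hang=(38,154,0),hi=(38,260,0),touch=(78,160,0),tilt=(65,160,44),end=(110,200,44),far=(190,230,0)).items():
        j=ik(pose(*a),ori(a[2],sg)); print(sg,nm,None if j is None else np.array(j))
    for yaw in(3.,):
        c=radians(yaw); y=sg*np.array([cos(c),sin(c),0]); z=-UP
        j=ik([484.5,-250,14+94],np.stack([np.cross(y,z),y,z],1)); print(sg,"rest",None if j is None else np.array(j))
E
```

```text
38 [(-12, np.float64(6.8), np.float64(12.0)), (-8, np.float64(3.7), np.float64(8.8)), (-4, np.float64(0.5), np.float64(6.5)), (0, np.float64(-2.6), np.float64(6.5)), (4, np.float64(-3.8), np.float64(6.5)), (8, np.float64(-2.5), np.float64(7.6)), (12, np.float64(5.0), np.float64(8.9)), (16, np.float64(5.5), np.float64(10.2)), (20, np.float64(5.5), np.float64(11.5)), (24, np.float64(4.8), np.float64(12.8)), (28, np.float64(3.7), np.float64(14.1)), (32, np.float64(2.7), np.float64(15.3))]
42 [(-12, np.float64(8.9), np.float64(12.7)), (-8, np.float64(5.3), np.float64(9.1)), (-4, np.float64(1.7), np.float64(6.5)), (0, np.float64(-1.9), np.float64(6.5)), (4, np.float64(-4.5), np.float64(6.5)), (8, np.float64(-3.5), np.float64(7.4)), (12, np.float64(2.9), np.float64(8.4)), (16, np.float64(4.2), np.float64(9.4)), (20, np.float64(4.2), np.float64(10.3)), (24, np.float64(3.7), np.float64(11.3)), (28, np.float64(2.3), np.float64(12.3)), (32, np.float64(0.8), np.float64(13.3)), (36, np.float64(-0.9), np.float64(15.3))]
46 [(-12, np.float64(11.4), np.float64(13.5)), (-8, np.float64(7.2), np.float
[... 918 characters left out ...]
64(-2.5), np.float64(9.3)), (36, np.float64(-4.2), np.float64(10.2))]
1 hang [ 0.2   0.52  1.38 -0.    1.24  0.18]
1 hi [ 0.2   0.46  1.2  -0.    1.49  0.18]
1 touch [ 0.13  0.5   1.4  -0.    1.24  0.11]
1 tilt [ 0.51  0.77  1.17 -0.66  1.61  0.6 ]
1 end [ 0.45  0.69  1.21 -0.69  1.61  0.53]
1 far [-0.06  0.42  1.34 -0.    1.39 -0.09]
1 rest [-0.62  0.5   1.63 -0.    1.01 -0.67]
-1 hang [ 0.2   0.52  1.38 -0.    1.24 -2.97]
-1 hi [ 0.2   0.46  1.2  -0.    1.49 -2.97]
-1 touch [ 0.13  0.5   1.4  -0.    1.24 -3.03]
-1 tilt [ 0.51  0.77  1.17 -0.66  1.61 -2.54]
-1 end [ 0.45  0.69  1.21 -0.69  1.61 -2.61]
-1 far [-0.06  0.42  1.34 -0.    1.39  3.06]
-1 rest [-0.62  0.5   1.63 -0.    1.01  2.47]
```

```bash
python3 - <<'E'
from h import *
np.set_printoptions(precision=2,suppress=True)
POST[0]=569.2
goto(pose(38.5,250,0),ori(0))
print(movel(pose(38.5,175,0),feed=150,guard=5))
print(movel(pose(38.5,153.5,0),feed=50,guard=5))
f0=get_obs()["force"]
command_gripper(26,30)
hold(0.2)
o=get_obs(); print(f0,o["force"],o["moment"],o["opening"],o["position"],o["clock"])
p=read_camera("side"); cv2.imwrite("pics/s1.png",cv2.resize(p["img"][100:230,220:340],(600,600),interpolation=cv2.INTER_CUBIC)[:600])
E
```

```text
False
False
[-0.28 -0.68  0.47] [-0.17 -0.69  0.21] [-0.11 -0.   -0.02] 29.397601829345916 [570.1  191.52 176.54] 5.3167
```

View pics/s1.png

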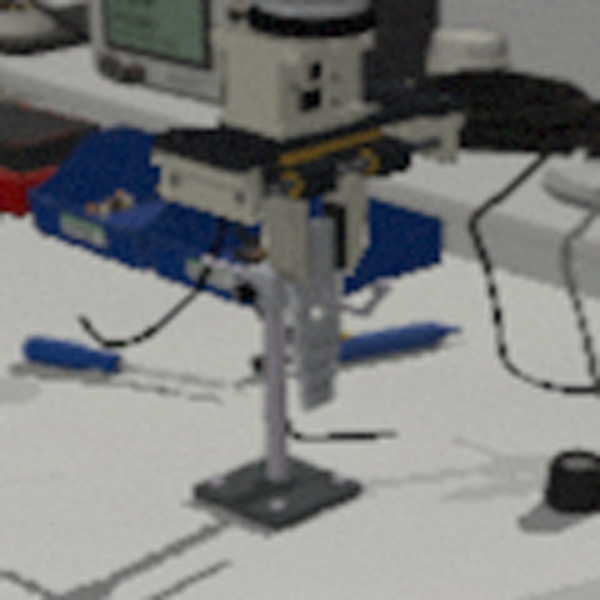

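```bash
python3 - <<'E'
from h import *
np.set_printoptions(precision=2,suppress=True)
POST[0]=569.2
def st(m):
    o=get_obs(); r=np.array(o["position"])-pose(0,0,0); print(m,"f",np.array(o["force"]),"m",np.array(o["moment"]),"out %.2f up %.2f lat %.2f"%(r@OUT,r[2],r@LAT),o["clock"])
st("g")
print(movel(pose(38.5,160,0),feed=15,guard=3)); hold(.2); st("up")
print(movel(pose(64,160,0),feed=25,guard=3)); hold(.2); st("out")
print(movel(pose(90,160,0),feed=8,guard=1.5)); st("touch"); hold(.2); st("touch2")
E
```

```text
g f [-0.12  0.03  0.48] m [-0.09  0.02  0.01] out 38.52 up 153.52 lat 0.03 5.3667
False
up f [-0.67 -0.51 -1.17] m [-0.11  0.05  0.01] out 38.54 up 159.91 lat -0.05 6.15
False
out f [ 0.23  0.76 -1.95] m [-0.03  0.04  0.  ] out 63.86 up 159.99 lat -0.02 7.5167
True
touch f [0.52 2.44 0.97] m [ 0.11 -0.08 -0.05] out 79.27 up 159.56 lat -0.17 9.4083
touch2 f [0.38 0.73 1.88] m [ 0.19 -0.09  0.04] out 79.23 up 159.17 lat -0.34 9.6083
```

```bash
python3 - <<'E'
from h import *
np.set_printoptions(precision=2,suppress=True)
POST[0]=569.2
def st(m):
    f=[];r=[]
    for _ in range(8):
        o=get_obs(); f.append(o["force"]); r.append(o["position"]); hold(.02)
    r=np.mean(r,0)-pose(0,0,0); print(m,"f",np.mean(f,0),np.std(f,0),"out %.2f up %.2f lat %.2f"%(r@OUT,r[2],r@LAT),o["clock"])
st("now")
movel(pose(74,160,0),feed=15); hold(.2); st("back")
print(movel(pose(84,160,0),feed=5,guard=2)); st("touch")
E
```

```text
now f [0.93 1.4  1.76] [0.66 0.53 0.51] out 79.24 up 159.13 lat -0.39 9.725
back f [-0.12 -0.27 -0.81] [0.59 0.42 0.71] out 74.07 up 159.97 lat -0.03 10.5833
True
touch f [0.63 0.97 1.29] [0.46 0.26 0.49] out 79.27 up 159.38 lat -0.28 11.8917
```

```bash
cat >> h.py <<'E'
POST[0]=569.2
def st(m,th=0,n=6):
    f=[];r=[]
    for _ in range(n):
        o=get_obs(); f.append(o["force"]); r.append(o["position"]); hold(.02)
    r=np.mean(r,0)-pose(0,0,th); print(m,"f",np.mean(f,0).round(2),"out %.2f up %.2f lat %.2f"%(r@OUT,r[2],r@LAT),round(o["clock"],2)); return r[2]
E
python3 - <<'E'
from h import *
movel(pose(64,160,0),feed=25); st("back")
for th in(14,28,42):
    if movel(pose(64,160,th),feed=12,ori=ori(th),guard=4): st("HIT",th); raise SystemExit
hold(.2); st("tilt",42)
print(movel(pose(64,155,42),feed=5,guard=2)); a=st("low",42)
movel(pose(64,160,42),feed=10); hold(.1); st("mid",42)
print(movel(pose(64,165,42),feed=5,guard=2)); b=st("high",42)
movel(pose(64,160,42),feed=10); print((a+b)/2)
E
```

```text
back f [ 0.01  0.35 -1.1 ] out 64.07 up 159.97 lat -0.03 12.76
tilt f [ 0.14  0.2  -1.04] out 64.53 up 160.71 lat 0.23 14.91
True
low f [0.63 1.05 3.28] out 64.11 up 158.50 lat -0.05 15.48
mid f [-0.01 -0.24 -1.28] out 64.03 up 159.65 lat -0.15 16.05
True
high f [-0.05  0.04 -1.17] out 63.99 up 162.66 lat -0.44 16.9
160.58027445036424
```

```bash
cat > go.py <<'E'
from h import *
TH=42; C=79.87; da=0.65
zg,n=frame(TH)
def P(s,a): return POST+C*OUT+160*UP+s*n+(a+H)*zg
path=[(-11.8,10.6),(-8,7.2),(-4,4.2),(0,3.5),(4,3.5),(8,4.2),(12,5.7),(16,6.8),(20,7),(24,7),(30,7),(37,7),(48,7)]
f0=np.array([0,0,-1.15]); hits=0; i=0
while i<len(path):
    s,a=path[i]
    if movel(P(s,a+da),feed=8 if s<37 else 30,guard=2.5):
        f=[]
        for _ in range(5): f.append(get_obs()["force"]); hold(.02)
        f=np.mean(f,0)-f0; r=np.array(get_obs()["position"])-P(0,0)
        print("hit to s",s,"at s %.2f a %.2f"%(r@n,r@zg-da),"f n %.2f z %.2f"%(f@n,f@zg)); hits+=1
        if hits>5: break
        if abs(f@zg)>1: da+=0.5*np.sign(f@zg); movel(P(r@n-(.5 if f@n<-1 else 0),r@zg+.5*np.sign(f@zg)),feed=8)
        continue
    i+=1
hold(.1); st("end",TH); print(i,da)
p=read_camera("side"); cv2.imwrite("pics/s2.png",cv2.resize(p["img"][100:230,220:340],(600,600),interpolation=cv2.INTER_CUBIC))
E
python3 go.py
```

```text
end f [ 0.1  -0.04 -1.33] out 110.37 up 197.70 lat -0.05 25.73
13 0.65
```

View pics/s2.png

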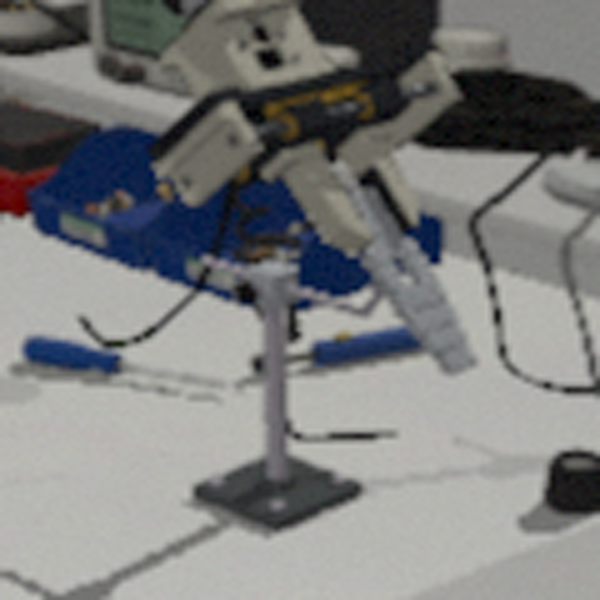

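```bash
cat >> h.py <<'E'
def rori(yaw):
    c=radians(yaw); y=np.array([cos(c),sin(c),0]); z=-UP
    return np.stack([np.cross(y,z),y,z],1)
E
python3 - <<'E'
from h import *
np.set_printoptions(precision=1,suppress=True)
movel(pose(140,240,42),feed=80)
movel(pose(190,250,0),feed=80,ori=ori(0))
goto([484.5,-250,260],rori(3.5)); movel([484.5,-250,75+94],feed=120); hold(.3)
print(get_obs()["position"],get_obs()["clock"])
for n in("side","top"):
    p=read_camera(n); cv2.imwrite(f"pics/{n}3.png",p["img"])
    d=cut_out(p,"gauge"); 
    if d:
        w=pts(p,d[0]["region"]); print(n,d[0]["p"],d[0]["rect"],len(w))
        for lo,hi in((74,92),(92,105),(105,120),(120,135),(135,165),(165,210)):
            q=w[(w[:,2]>lo)&(w[:,2]<hi)&(abs(w[:,1]+250)<30)&(abs(w[:,0]-484)<40)]
            if len(q)>3: print(lo,len(q),np.median(q,0),np.percentile(q,[3,97],axis=0))
        print(w[:,2].min())
    d=cut_out(p,"rest")[0]; w=pts(p,d["region"]); w=w[(w[:,2]>37)&(w[:,2]<48)]
    c=cv2.minAreaRect(w[:,:2].astype(np.float32)); print(n,"rest",len(w),c,np.median(w[:,2]),np.percentile(w,[1,99],axis=0))
s=cv2.imread("pics/side3.png")
cv2.imwrite("pics/s3.png",cv2.resize(s[200:300,340:430],(540,600),interpolation=cv2.INTER_CUBIC))
E
```

```text
[ 484.7 -250.1  169.5] 29.9417
side 0.63 [381.2, 204.2, 395.7, 254.3] 333
74 34 [ 480.4 -254.8   84.5] [[ 471.9 -257.2   78.2]
 [ 498.3 -249.7   91.9]]
92 39 [ 479.4 -255.1   99.6] [[ 469.6 -257.    92.3]
 [ 500.  -250.4  104.4]]
105 46 [ 478.6 -255.1  113.9] [[ 466.3 -257.6  106.8]
 [ 501.7 -250.6  119.5]]
120 53 [ 478.7 -254.9  128.1] [[ 465.1 -257.7  121.4]
 [ 499.6 -250.4  134.3]]
135 109 [ 476.4 -254.1  148.9] [[ 464.1 -258.3  136. ]
 [ 503.5 -248.8  164.1]]
165 50 [ 491.4 -254.4  182.4] [[ 466.7 -260.9  166.1]
 [ 500.1 -252.1  205.2]]
-2.5223630369149532
  return _methods._mean(a, axis=axis, dtype=dtype,
  ret = ret.dtype.type(ret / rcount)
Traceback (most recent call last):
IndexError: index -1 is out of bounds for axis 0 with size 0
```

```bash
python3 - <<'E'
import cv2
s=cv2.imread("pics/side3.png")
cv2.imwrite("pics/s3.png",cv2.resize(s[200:300,340:430],(540,600),interpolation=cv2.INTER_CUBIC))
E
```

```text
(no output)
```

View pics/s3.png

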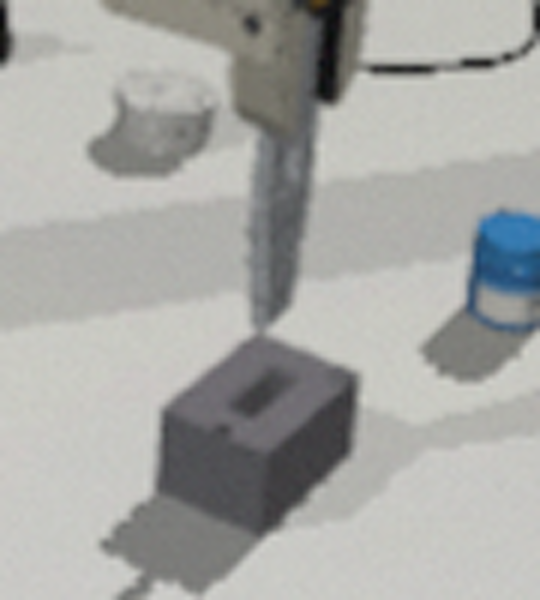

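```bash
python3 - <<'E'
from h import *
np.set_printoptions(precision=1,suppress=True)
p=read_camera("side"); K=np.array(p["mtx"]);T=np.array(p["cam_to_world"])
def ray(u,v,z):
    a=cv2.undistortPoints(np.array([[[u,v]]],float),K,np.array([p["k1"],0,0,0.]))[0,0]
    d=T[:3,:3]@np.r_[a,1]; return T[:3,3]+d*(z-T[2,3])/d[2]
cr=lambda x,y:(340+(x+.5)/6-.5,200+(y+.5)/6-.5)
cs=[ray(*cr(*c),40) for c in((163,410),(262,335),(357,375),(265,450))]
print(np.array(cs),np.mean(cs,0))
ss=[ray(*cr(*c),40) for c in((230,406),(275,366),(298,376),(252,419))]
print(np.array(ss),np.mean(ss,0))
# gauge lower end: bottom corners in crop, at z of bottom ~75
print(ray(*cr(258,326),74.7),ray(*cr(292,303),74.7))
E
```

```text
[[ 445.8 -228.7   40. ]
 [ 520.1 -226.1   40. ]
 [ 522.  -272.3   40. ]
 [ 451.1 -274.9   40. ]] [ 484.7 -250.5   40. ]
[[ 466.9 -246.9   40. ]
 [ 504.1 -243.6   40. ]
 [ 504.4 -254.8   40. ]
 [ 465.4 -258.8   40. ]] [ 485.2 -251.    40. ]
[ 477.5 -250.1   74.7] [ 501.6 -250.3   74.7]
```

```bash
python3 - <<'E'
from h import *
X,Y=485.2,-250.4
R=rori(4)
movel([X,Y,46+94],feed=40,ori=R,guard=6); hold(.2)
print(movel([X,Y,14+94-3],feed=10,guard=3.5))
for _ in range(3):
    o=get_obs(); print(np.array(o["force"]).round(2),np.array(o["moment"]).round(2),np.array(o["position"]).round(2),o["clock"]); hold(.05)
E
```

```text
True
[-0.1   0.73  5.95] [-0.04  0.09 -0.01] [ 485.27 -250.43  108.14] 33.9917
[-0.95  0.6   5.55] [-0.02  0.15  0.01] [ 485.24 -250.43  108.12] 34.0417
[ 1.02 -0.78  5.64] [0.01 0.15 0.02] [ 485.29 -250.44  108.12] 34.0917
```

```bash
python3 - <<'E'
from h import *
np.set_printoptions(precision=1,suppress=True)
p=np.array(get_obs()["position"])
command_gripper(60); hold(.2)
movel(p+[0,0,80],feed=80,guard=5); 
goto(p+[-60,150,180],rori(4)); hold(.5)
for n in("side","top"):
    c=read_camera(n); cv2.imwrite(f"pics/{n}4.png",c["img"]); d=cut_out(c,"gauge")
    if d: w=pts(c,d[0]["region"]); print(n,d[0]["p"],np.percentile(w,[2,50,98],axis=0))
a=cv2.imread("pics/side4.png")[200:300,340:430]; b=cv2.imread("pics/top4.png")[205:285,395:467]
cv2.imwrite("pics/s4.png",np.hstack([cv2.resize(a,(400,444),interpolation=2),cv2.resize(b,(400,444),interpolation=2)]))
print(get_obs()["clock"])
E
```

```text
side 0.75 [[ 465.5 -258.2   37.4]
 [ 478.2 -254.9   87.5]
 [ 505.6 -247.   143.3]]
37.6833
```

View pics/s4.png

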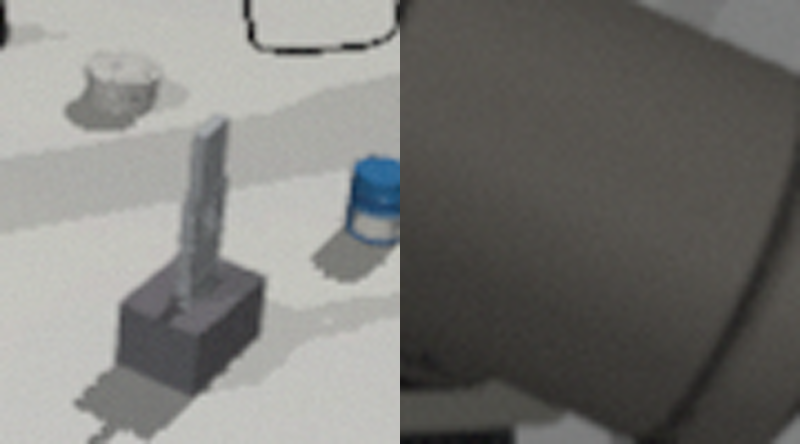

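```bash
python3 -c "
from h import *
hold(.3); job_done()"
```

```text
the job is handed in; nothing more can be done
```

The gauge is off the hook and standing in the rest block's slot, released, and the job is handed in. `job_done()` gave no verdict. The clock read about 38 s at the last check, against the 72 s limit.

- **Finding the corner:** I held the tab by its narrow edges and eased the upright gauge outward. It met the barb's end at the same spot twice, which puts the rod's corner at about 80 mm from the post axis.
- **Clearing the barb:** With the gauge leaned back 42° I felt for the rod at both edges of the eye. The lower contact was clear (3.3 N upward). The upper one stopped the move but left no lasting force, so I only half trusted it and used it for a 0.65 mm correction. The pass over the barb was then clean: the 2.5 N guard never tripped.
- **Setting it down:** The gauge went into the slot under a 3.5 N guard and stopped on the floor at the expected height, with about 6 N on the tool.
- **Last checks:** In the final side view the gauge is upright in the slot. Its top is at about 143 mm, against 144 mm expected when fully home. I did not measure its lean as a number.
- **What I could not check:** The arm blocked the top camera's view of the rest. I also did not re-measure the bystanders. The tin and jar look undisturbed in the last picture, and the moves past them stayed high.

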